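# Lock the stop screw of the board fixture

## Task

Two identical clamping fixtures stand on the bench, one with a circuit board in its nest and one empty. On the one that holds the board, turn the winged jam nut clockwise (seen from above) until it comes up hard against its stop, so that the height setting of the stop screw is locked. Do not turn the slotted stop screw itself, leave the other fixture's nut as it is, and let go when done.

Things in the scene. Friction and masses are not known exactly. Their poses are not given: they have to be found in the camera images.
- board_fixture: The fixture with the green circuit board in its nest; its side of the bench varies. Fixed aluminium base plate 180 x 110 mm, 12 mm thick. Origin: centre of its underside; x along the long side, z up. The nut stands at x = -55 mm on a 17 mm round pillar; nest and board start 45 mm from the nut's axis and are at most 26 mm above the table; a low black push clamp is at the +x end, 34 mm above the table at most.
- lock_nut_centre (a point): Centre of the steel winged jam nut to tighten, on its vertical turning axis, 53 mm above the table. The nut is 74 mm over its two wings and 16 mm tall (45 to 61 mm above the table); its middle 32 mm is a block with parallel flats 20 mm apart, the wings are 12 mm wide. x along the wings, y across the flats, z up; turns with the nut. Below it only the pillar and the plate, top at 12 mm.
- lock_nut (a joint): Turn of that nut, rad, growing clockwise seen from above. 0 is loosest, 1.2 the hard stop, tight: there the wings lie along the long side of the plate. Starts at 0 to 0.4 (wings 46 to 69 degrees counterclockwise of the plate's long side). Friction about 0.12 N m, no spring: it stays where left. It turns in place without visibly sinking.
- stop_screw (a joint): Turn of the upright slotted adjusting screw through the middle of that nut, rad; 0 at the start, to stay there. Thread 11 mm, round slotted head 14 mm in diameter, top 81 mm above the table (20 mm above the nut), narrower than the nut's flats. Its stiff thread (0.4 N m) holds it: turning the nut alone does not turn it.
- other_nut_wing (a point): End of one wing, 31 mm from the turning axis and 53 mm above the table, of the identical nut on the identical fixture whose nest is empty. Not to be moved.

How it is judged:
By the outcome, as a careful person would: the job done as asked, in the order asked, and still so for the second after the job is handed in, with the robot touching nothing.
It also fails if it takes over 32 s, if anything falls off the work surface, if the arm or the gripper's body presses on something with over 40 N, if the wrist force passes 120 N, or if a joint passes its speed limit or range.

## Robot

A 6-joint arm with a two-finger parallel gripper is mounted at the origin on the work surface. World frame = base frame: x ahead of the robot, y to its left, z up, the work surface at z = 0. Lengths are in m, angles in rad, forces in N, time in s.
With the tool pointing down it reaches from about 0.375 to 0.9 m from the base axis. Payload 3.1 kg.
Tool frame: the origin (TCP) lies at the very end of the fingers, on their centre line; the grasp point (between the pads) lies hold_point_z behind it (hold_point_z is the distance from the TCP to the grasp point, in m); z points along the fingers, x is the direction in which the jaws open and shut, and the axes are right-handed (so a half turn about z gives the same grasp; the last joint's range is limited). The gripper opens to 85 mm and grips with 20 to 120 N. Pads are 22 mm wide; open, the fingers measure 114 mm over their backs; the gripper's body (76 mm by 85 mm) begins 54 mm behind the grasp point. The pads swing forward as they close: fully open they stand 13 mm farther back than shut.
Start: joints at [-1.448, 0.527, 1.433, -0, 1.181, -0.178], TCP at [0.186, -0.597, 0.231] pointing down, gripper open.
Joint ranges: [-3.08, 3.08], [-0.75, 2.2], [0.22, 2.44], [-1.43, 4.57], [0, 2.65], [-2.85, 2.85]. Speed limits (rad/s): [2.79, 2.79, 3.14, 3.14, 3.14, 3.14].

## Interface

Orientations are given as a 3x3 rotation matrix whose columns are the frame's x, y, z axes.
In Python, from bench import observe, grab_frame, hand_in, hold_point_z gives the robot as it stands. The module is installed in compiled form; this text tells all that it offers.
- The arm moves only by the shell command python3 -m crank 'ROWS'. ROWS is JSON, one flat list of numbers, 7 for each row, row after row: the turn, a rotation vector about the tool's x, y, z in rad, then the shift along the tool's x, y, z in mm, then the gripper's target within -1 to 1 (shut at 1, half-way at 0, fully open at -1). A call has 1 to 12 rows; each row shifts and turns the commanded pose from where the row before left it, along the tool's axes as they then stand; what a row does not reach is not made up. A row lasts 1/10 s, in which the tool goes at most 50 mm and 8.59 degrees, less where a joint would pass 70% of its speed; a pose out of reach is approached as far as the arm can. A call is refused whole if a number of a shift passes 50 or a number of a turn 0.15, either way. A call with a gripper value outside its range is refused whole. The fingers move at their own pace and stop on an object; the grip force is fixed at half the most. Time passes only in rows, so rows that do not move let the fingers close. It gives the time, the measured TCP pose, the force and the opening at its end, in the units of the state.
- observe(): the state, without advancing time (a new reading comes with each control period).
- grab_frame(name): name is "scene" or "top"; returns a dict with "image" (420x560x3 uint8, blue, green, red), "vertical_fov" (degrees; the focal length in pixels is half the picture's height over the tangent of half this angle, whatever the lens; pixels are square), "cx", "cy" (the principal point, pixels), "position" and "orientation" of the camera in the world. Camera axes: x right, y down, z forward; pixel columns grow to the right and rows downward; lengths in m; the calibration is good to about 2 mm. A picture is of the moment at which its call begins. There is no depth.
- hand_in(): hands the job in, once; it reports no verdict.
The state is a dict: "time": time; "joint_pos": joint angles; "joint_velocities": joint speeds; "tau": joint torques, N m; "position": TCP position; "eef_rot": TCP orientation; "ft_force": force on the tool from outside, world axes, zero at the start; "wrist_torque": the same for the moment, N m; "width": finger opening in m.
Only numpy, scipy, OpenCV 4.12 (cv2) and the standard library are available. Lean on these libraries where they do the work, as an engineer would, in place of code of your own. Each camera call takes 0.05 s, during which the arm holds its last target.

## Working session

There is one attempt and no reset: what is moved stays moved. The work goes in short steps, Python scripts to look and compute and a shell command to move; the robot and the scene stay as the last step left them, time stands still between calls to the robot, and variables do not carry over. Pictures are saved under pics/ and viewed, and the job is handed in when it is done.

```bash
mkdir -p pics; python3 - <<'E'
from bench import *
import bench,cv2,numpy as np
print(hold_point_z if not callable(hold_point_z) else hold_point_z())
s=observe()
for k,v in s.items(): print(k,np.round(v,4).tolist())
for n in("scene","top"):
    f=grab_frame(n); cv2.imwrite(f"pics/{n}0.png",f["image"])
    print(n,f["vertical_fov"],f["cx"],f["cy"],np.round(f["position"],4).tolist(),np.round(f["orientation"],4).tolist())
E
```

```text
0.0187
time 0.0
joint_pos [-1.4475, 0.5285, 1.4339, 0.0, 1.1814, -0.1785]
joint_velocities [-0.0, -0.0017, 0.0012, -0.0001, -0.0006, 0.001]
tau [-0.0022, -44.2362, -17.8025, -0.0004, 0.0084, -0.0]
position [0.1857, -0.596, 0.2303]
eef_rot [[0.2973, -0.9548, -0.0002], [-0.9548, -0.2973, 0.0022], [-0.0022, -0.0004, -1.0]]
ft_force [-0.3168, -0.5419, 0.4185]
wrist_torque [-0.0169, 0.026, -0.0144]
width 0.0849
scene 56.894434031815074 281.9205760394523 203.35890587904694 [1.0613, -0.0638, 0.6446] [[0.1298, 0.7233, -0.6782], [0.9914, -0.1079, 0.0746], [-0.0192, -0.682, -0.7311]]
top 49.85540460898467 267.57692130619233 209.58684586579818 [0.4439, 0.014, 0.9541] [[0.0237, -0.9982, 0.0549], [-0.9997, -0.024, -0.0039], [0.0052, -0.0548, -0.9985]]
```

View pics/scene0.png

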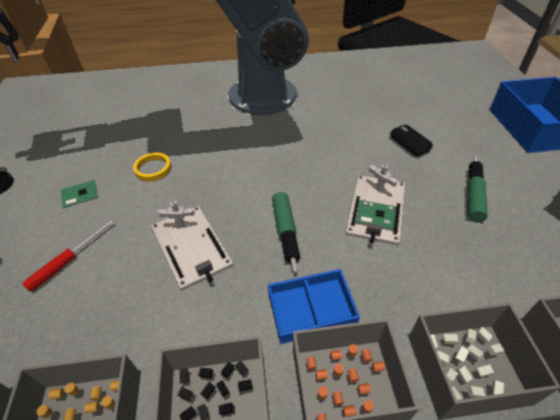

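View pics/top0.png

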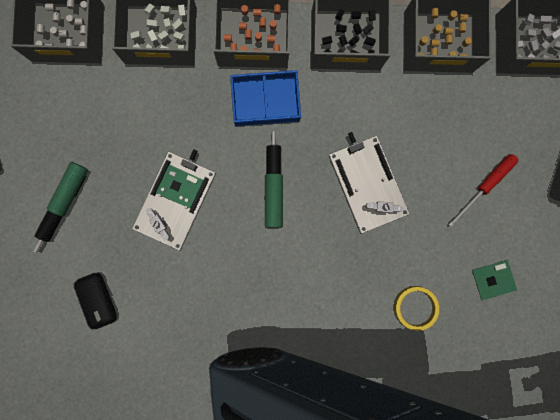

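The board fixture is on the robot's left (top view around 175,200; nut at about 159,225). The empty fixture is at about 370,185. I'll enlarge both views of the nut.

```bash
python3 - <<'E'
import cv2
a=cv2.imread("pics/top0.png")[140:255,125:222]; cv2.imwrite("pics/t0c.png",cv2.resize(a,None,fx=5,fy=5,interpolation=cv2.INTER_CUBIC))
b=cv2.imread("pics/scene0.png")[155:250,335:420]; cv2.imwrite("pics/s0c.png",cv2.resize(b,None,fx=6,fy=6,interpolation=cv2.INTER_CUBIC))
E
```

```text
(no output)
```

View pics/t0c.png

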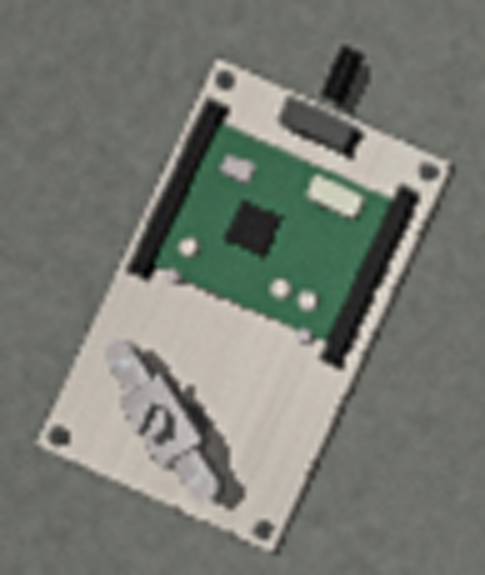

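View pics/s0c.png

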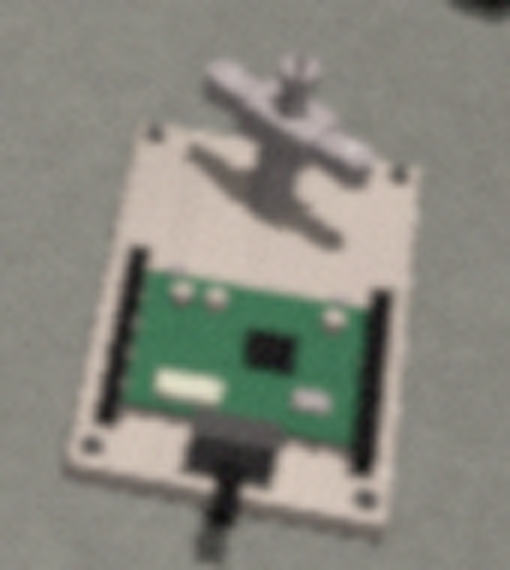

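Top crop: the plate corners are at (218,62), (452,165), (273,550), (38,443). The wing ends are at about (120,352) and (205,490), and the screw head at about (158,422). Scene crop: wing ends at about (218,72) and (362,170).

```bash
cat > h.py <<'E'
import numpy as np
cams={"scene":(56.894434031815074,281.9205760394523,203.35890587904694,[1.0613,-0.0638,0.6446],[[0.1298,0.7233,-0.6782],[0.9914,-0.1079,0.0746],[-0.0192,-0.682,-0.7311]]),
"top":(49.85540460898467,267.57692130619233,209.58684586579818,[0.4439,0.014,0.9541],[[0.0237,-0.9982,0.0549],[-0.9997,-0.024,-0.0039],[0.0052,-0.0548,-0.9985]])}
def w(n,u,v,z):
    fv,cx,cy,p,R=cams[n]; f=210/np.tan(np.radians(fv/2)); p=np.array(p);R=np.array(R)
    d=R@np.array([(u-cx)/f,(v-cy)/f,1]); return p+d*(z-p[2])/d[2]
def proj(n,X):
    fv,cx,cy,p,R=cams[n]; f=210/np.tan(np.radians(fv/2))
    c=np.array(R).T@(np.array(X)-p); return np.array([cx+f*c[0]/c[2],cy+f*c[1]/c[2]])
def crop(c,s,o): return [(c[i]+.5)/s-.5+o[i] for i in(0,1)]
E
python3 - <<'E'
from h import *
T=lambda c,z:w("top",*crop(c,5,(125,140)),z)
S=lambda c,z:w("scene",*crop(c,6,(335,155)),z)
C=[T(c,.012) for c in((218,62),(452,165),(273,550),(38,443))]
for i in range(4): print(C[i].round(4),np.linalg.norm(C[i]-C[(i+1)%4]).round(4))
c=np.mean(C,0); ax=(C[0]+C[1]-C[2]-C[3])[:2]; ax/=np.linalg.norm(ax)
print("centre",c,"yaw",np.degrees(np.arctan2(ax[1],ax[0])))
print("nut pred",c[:2]-.055*ax)
D=[S(q,.012) for q in((150,125),(425,165),(385,535),(68,470))]
c2=np.mean(D,0);a2=(D[2]+D[3]-D[0]-D[1])[:2];a2/=np.linalg.norm(a2)
for i in range(4): print(D[i].round(4),np.linalg.norm(D[i]-D[(i+1)%4]).round(4))
print("scene centre",c2,"yaw",np.degrees(np.arctan2(a2[1],a2[0])),c2[:2]-.055*a2)
for f,cs in((T,((120,352),(205,490))),(S,((218,72),(362,170)))):
    A,B=[f(q,.059) for q in cs]; d=A-B
    print(A,B,"mid",(A+B)/2,"len",np.linalg.norm(d),"ang",np.degrees(np.arctan2(d[1],d[0])))
print(T((158,422),.081),S((300,68),.081))
E
```

```text
[0.6118 0.2219 0.012 ] 0.1077
[0.5707 0.1224 0.012 ] 0.1768
[0.4081 0.1918 0.012 ] 0.1077
[0.4502 0.2909 0.012 ] 0.1758
centre [0.51019829 0.20673251 0.012     ] yaw -23.129258051288623
nut pred [0.45961913 0.22833688]
[0.4116 0.1954 0.012 ] 0.1062
[0.4497 0.2945 0.012 ] 0.1859
[0.6199 0.2198 0.012 ] 0.1073
[0.5773 0.1213 0.012 ] 0.1815
scene centre [0.51462473 0.2077487  0.012     ] yaw -23.905669979277704 [0.46434297 0.23003646]
[0.4866414  0.24613514 0.059     ] [0.43289172 0.21053308 0.059     ] mid [0.45976656 0.22833411 0.059     ] len 0.06447119066713096 ang 33.519212665847675
[0.43535277 0.20896943 0.059     ] [0.49427187 0.24481863 0.059     ] mid [0.46481232 0.22689403 0.059     ] len 0.06896828973686979 ang -148.6816639483907
[0.45890847 0.22475827 0.081     ] [0.46122471 0.22846218 0.081     ]
```

Both cameras agree to about 4 mm. The nut axis is at about (0.461, 0.229), the plate's long side at about -23.5°, and the wings at about 33°, so the nut needs about 56° clockwise. My plan is to grip the flats with tool x at about -57° and turn about the tool's +z. First I transit along the bench.

```bash
python3 -m crank '[0,0,0,-31,-37,0,-1, 0,0,0,-31,-37,0,-1, 0,0,0,-31,-37,0,-1, 0,0,0,-31,-37,0,-1, 0,0,0,-31,-37,0,-1, 0,0,0,-31,-37,0,-1, 0,0,0,-31,-37,0,-1, 0,0,0,-31,-37,0,-1, 0,0,0,-31,-37,0,-1, 0,0,0,-31,-37,0,-1, 0,0,0,-31,-37,0,-1, 0,0,0,-31,-37,0,-1]'
cat > rel.py <<'E'
import sys,numpy as np
from bench import observe
s=observe();R=np.array(s["eef_rot"]);p=np.array(s["position"])
x,y,z,yaw=map(float,sys.argv[1:5])
print("pos",p.round(4),"yaw",np.degrees(np.arctan2(R[1,0],R[0,0])).round(2),"tilt",R[:,2].round(3),"t",s["time"],"w",round(s["width"],4),"F",np.round(s["ft_force"],1),"M",np.round(s["wrist_torque"],2),"j",np.round(s["joint_pos"],2))
print("tool shift mm",(R.T@(np.array([x,y,z])-p)*1000).round(1))
d=(np.radians(yaw)-np.arctan2(R[1,0],R[0,0])+np.pi)%(2*np.pi)-np.pi
print("turn about tool z (rad)",-d)
E
python3 rel.py .461 .229 .13 -57
```

```text
time: 1.3
position: [0.4997, -0.1076, 0.2311]
eef_rot: [[0.297, -0.955, -0.0], [-0.955, -0.297, 0.0], [-0.0, 0.0, -1.0]]
ft_force: [0.4, -1.2, -0.8]
width: 0.0855
pos [ 0.4997 -0.1076  0.2311] yaw -72.71 tilt [-0.  0. -1.] t 1.3 w 0.0855 F [ 0.4 -1.2 -0.8] M [-0.01 -0.02  0.01] j [-0.43  0.38  1.71 -0.    1.05  0.84]
tool shift mm [-332.9  -63.2  101.2]
turn about tool z (rad) -0.2741065533450522
```

```bash
python3 -m crank '[0,0,0,-41.6,-7.9,0,-1, 0,0,0,-41.6,-7.9,0,-1, 0,0,0,-41.6,-7.9,0,-1, 0,0,0,-41.6,-7.9,0,-1, 0,0,0,-41.6,-7.9,0,-1, 0,0,0,-41.6,-7.9,0,-1, 0,0,0,-41.6,-7.9,0,-0.2, 0,0,0,-41.6,-7.9,0,-0.2, 0,0,-0.09,0,0,25,-0.2, 0,0,-0.09,0,0,25,-0.2, 0,0,-0.09,0,0,25,-0.2, 0,0,0,0,0,26,-0.2]'
python3 rel.py .461 .229 .036 -57
python3 - <<'E'
from bench import *
import cv2
for n,c in(("top",(140,255,100,240)),("scene",(120,250,310,450))):
    f=grab_frame(n)["image"][c[0]:c[1],c[2]:c[3]]; cv2.imwrite(f"pics/{n}1.png",cv2.resize(f,None,fx=4,fy=4,interpolation=cv2.INTER_CUBIC))
E
```

```text
time: 2.5
position: [0.4604, 0.2273, 0.1293]
eef_rot: [[0.543, -0.84, 0.0], [-0.84, -0.543, 0.0], [0.0, -0.0, -1.0]]
ft_force: [-0.5, 0.3, -1.2]
width: 0.0514
pos [0.4604 0.2273 0.1293] yaw -57.11 tilt [ 0.  0. -1.] t 2.5 w 0.0514 F [-0.5  0.3 -1.2] M [ 0.05 -0.02  0.04] j [ 0.24  0.53  1.81 -0.    0.8   1.24]
tool shift mm [-1.1 -1.5 93.3]
turn about tool z (rad) -0.001977925915598533
```

View pics/scene1.png

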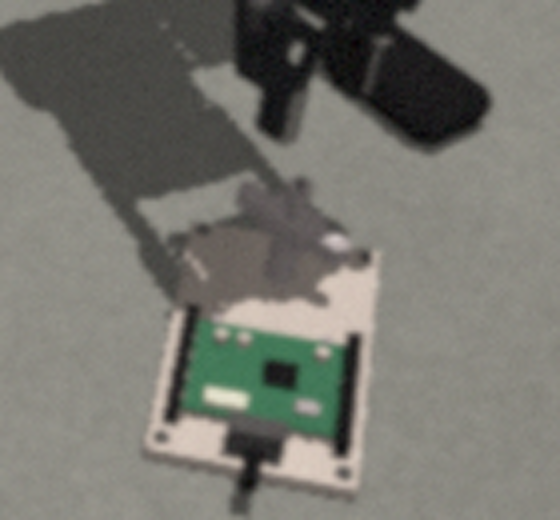

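View pics/top1.png

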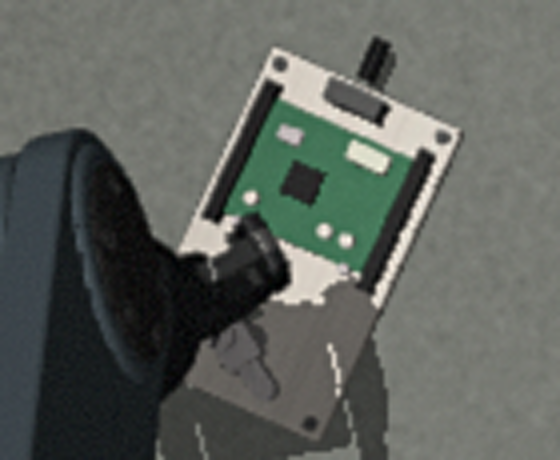

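```bash
python3 - <<'E'
from h import *
t=np.radians(-57.1);x=np.array([np.cos(t),np.sin(t),0])
p=np.array([.4604,.2273,.1293])
for s in(-1,0,1):
    q=p+s*.03*x
    for n,o in(("scene",(310,120)),("top",(100,140))): print(s,n,((proj(n,q)-o)*4).round(0))
E
```

```text
-1 scene [348.  89.]
-1 top [137. 365.]
0 scene [312. 113.]
0 top [194. 330.]
1 scene [274. 138.]
1 top [250. 296.]
```

```bash
python3 - <<'E'
from bench import *
import cv2
f=grab_frame("scene")["image"]; cv2.imwrite("pics/s2.png",cv2.resize(f[0:250,260:510],None,fx=2.4,fy=2.4,interpolation=cv2.INTER_CUBIC))
E
```

```text
(no output)
```

View pics/s2.png

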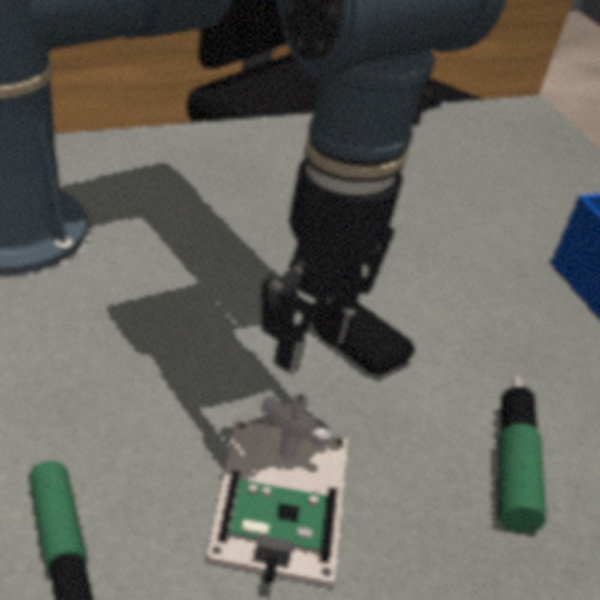

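The black paddle-shaped object is the case lying on the bench behind, about 13 cm away. The gripper is where it should be over the nut. Now I descend, then check before gripping.

```bash
python3 -m crank '[0,0,0,-0.8,-1.2,20,-0.2, 0,0,0,0,0,25,-0.2, 0,0,0,0,0,25,-0.2, 0,0,0,0,0,15,-0.2, 0,0,0,0,0,10,-0.2, 0,0,0,0,0,0,-0.2]'
python3 rel.py .461 .229 .034 -57
python3 - <<'E'
from bench import *
import cv2
for n,c in(("top",(140,255,100,240)),("scene",(120,250,310,450))):
    f=grab_frame(n)["image"][c[0]:c[1],c[2]:c[3]]; cv2.imwrite(f"pics/{n}3.png",cv2.resize(f,None,fx=4,fy=4,interpolation=cv2.INTER_CUBIC))
E
```

```text
time: 3.25
position: [0.4614, 0.2283, 0.0352]
eef_rot: [[0.541, -0.841, -0.0], [-0.841, -0.541, -0.0], [-0.0, 0.0, -1.0]]
ft_force: [-0.0, -0.6, 0.6]
width: 0.051
pos [0.4614 0.2283 0.0352] yaw -57.25 tilt [-0. -0. -1.] t 3.25 w 0.051 F [-0.  -0.6  0.6] M [ 0.01 -0.01 -0.01] j [0.24 0.71 1.85 0.   0.59 1.24]
tool shift mm [-0.8 -0.1  1.2]
turn about tool z (rad) -0.004369899885995565
```

View pics/scene3.png

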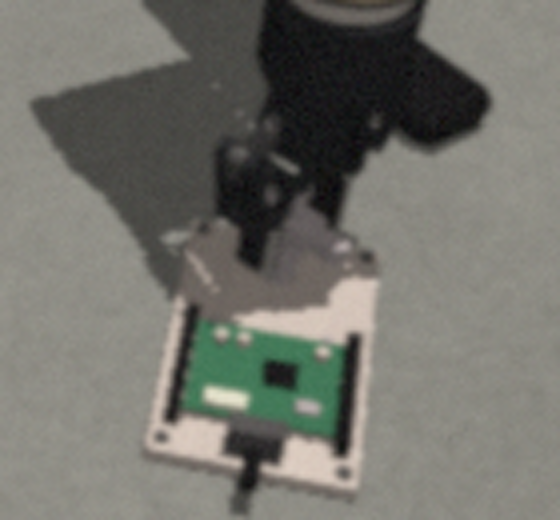

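The two fingers straddle the nut (fingers at about (258,250) and (335,200), nut between them), with no contact force. Closing.

```bash
python3 -m crank '[0,0,0,0,0,1,0.3, 0,0,0,0,0,0,0.6, 0,0,0,0,0,0,1, 0,0,0,0,0,0,1, 0,0,0,0,0,0,1]'
python3 rel.py .461 .229 .034 -57
```

```text
time: 3.85
position: [0.4613, 0.2293, 0.0354]
eef_rot: [[0.541, -0.841, 0.001], [-0.841, -0.541, 0.001], [-0.001, -0.002, -1.0]]
ft_force: [-1.5, 3.8, 5.7]
width: 0.0192
pos [0.4613 0.2293 0.0354] yaw -57.27 tilt [ 0.001  0.001 -1.   ] t 3.85 w 0.0192 F [-1.5  3.8  5.7] M [ 0.66  0.29 -0.01] j [0.24 0.71 1.85 0.   0.58 1.24]
tool shift mm [0.1 0.4 1.4]
turn about tool z (rad) -0.004742061873341363
```

Width is 19–20 mm, so the flats are gripped squarely with small forces. Now I turn clockwise (+z of the tool).

```bash
python3 -m crank '[0,0,0.06,0,0,0,1, 0,0,0.1,0,0,0,1, 0,0,0.1,0,0,0,1, 0,0,0.1,0,0,0,1, 0,0,0.1,0,0,0,1, 0,0,0.1,0,0,0,1, 0,0,0,0,0,0,1]'
python3 rel.py .461 .229 .034 -113.5
```

```text
time: 4.55
position: [0.4617, 0.2283, 0.0354]
eef_rot: [[0.01, -1.0, 0.002], [-1.0, -0.01, 0.0], [-0.0, -0.002, -1.0]]
ft_force: [-0.6, -0.7, 6.4]
width: 0.019
pos [0.4617 0.2283 0.0354] yaw -89.42 tilt [ 0.002  0.    -1.   ] t 4.55 w 0.019 F [-0.6 -0.7  6.4] M [-0.12  0.1  -0.13] j [ 0.24  0.71  1.85 -0.    0.58  1.8 ]
tool shift mm [-0.7  0.7  1.4]
turn about tool z (rad) 0.4203439444607069
```

```bash
python3 -m crank '[0,0,0.1,0,0,0,1, 0,0,0.1,0,0,0,1, 0,0,0.1,0,0,0,1, 0,0,0.05,0,0,0,1, 0,0,0,0,0,0,1]'
python3 rel.py .461 .229 .034 -113.5
```

```text
time: 5.05
position: [0.4615, 0.2276, 0.0354]
eef_rot: [[-0.332, -0.943, 0.001], [-0.943, 0.332, -0.001], [0.0, -0.001, -1.0]]
ft_force: [-0.4, -3.3, 5.9]
width: 0.0188
pos [0.4615 0.2276 0.0354] yaw -109.39 tilt [ 0.001 -0.001 -1.   ] t 5.05 w 0.0188 F [-0.4 -3.3  5.9] M [-0.53  0.08 -0.07] j [ 0.24  0.71  1.85 -0.    0.58  2.15]
tool shift mm [-1.1  0.9  1.4]
turn about tool z (rad) 0.07176336232480107
```

```bash
python3 -m crank '[0,0,0.03,0,0,0,1, 0,0,0.03,0,0,0,1, 0,0,0,0,0,0,1]'
python3 rel.py .461 .229 .034 -113.5
```

```text
time: 5.35
position: [0.4615, 0.2275, 0.0353]
eef_rot: [[-0.387, -0.922, 0.001], [-0.922, 0.387, -0.001], [0.001, -0.001, -1.0]]
ft_force: [-0.3, -3.4, 7.1]
width: 0.019
pos [0.4615 0.2275 0.0353] yaw -112.79 tilt [ 0.001 -0.001 -1.   ] t 5.35 w 0.019 F [-0.3 -3.4  7.1] M [-0.6   0.08 -0.1 ] j [ 0.24  0.71  1.85 -0.    0.58  2.21]
tool shift mm [-1.2  1.   1.3]
turn about tool z (rad) 0.01241269394427924
```

```bash
python3 -m crank '[0,0,0.02,0,0,0,1, 0,0,0.02,0,0,0,1, 0,0,0,0,0,0,1]'
python3 rel.py .461 .229 .034 -113.5
```

```text
time: 5.65
position: [0.4615, 0.2275, 0.0354]
eef_rot: [[-0.42, -0.907, 0.001], [-0.907, 0.42, -0.002], [0.001, -0.002, -1.0]]
ft_force: [-0.9, -4.1, 6.2]
width: 0.0188
pos [0.4615 0.2275 0.0354] yaw -114.87 tilt [ 0.001 -0.002 -1.   ] t 5.65 w 0.0188 F [-0.9 -4.1  6.2] M [-0.5   0.11  0.55] j [ 0.24  0.71  1.85 -0.    0.58  2.25]
tool shift mm [-1.2  1.1  1.4]
turn about tool z (rad) -0.023824444088276664
```

```bash
python3 -m crank '[0,0,0.02,0,0,0,1, 0,0,0.02,0,0,0,1, 0,0,0,0,0,0,1]'
python3 rel.py .461 .229 .034 -113.5
```

```text
time: 5.95
position: [0.4615, 0.2274, 0.0354]
eef_rot: [[-0.452, -0.892, 0.002], [-0.892, 0.452, -0.003], [0.002, -0.003, -1.0]]
ft_force: [-0.8, -2.2, 6.5]
width: 0.0188
pos [0.4615 0.2274 0.0354] yaw -116.89 tilt [ 0.002 -0.003 -1.   ] t 5.95 w 0.0188 F [-0.8 -2.2  6.5] M [-0.46  0.17  1.45] j [ 0.24  0.71  1.85 -0.01  0.58  2.29]
tool shift mm [-1.2  1.2  1.4]
turn about tool z (rad) -0.05910064550099392
```

The moment rose from about -0.1 to +1.45 N m at yaw -114 to -117°, where the stop was predicted (-113.5°). The nut is hard up. I release while still loaded towards the stop, then go up.

```bash
python3 -m crank '[0,0,0,0,0,0,-0.2, 0,0,0,0,0,0,-0.2, 0,0,0,0,0,0,-0.2, 0,0,0,0,0,0,-0.2]'
python3 rel.py .461 .229 .034 -113.5
```

```text
time: 6.35
position: [0.4611, 0.2283, 0.0342]
eef_rot: [[-0.461, -0.888, -0.0], [-0.888, 0.461, 0.0], [-0.0, 0.0, -1.0]]
ft_force: [0.2, 0.5, -0.7]
width: 0.0511
pos [0.4611 0.2283 0.0342] yaw -117.43 tilt [-0.  0. -1.] t 6.35 w 0.0511 F [ 0.2  0.5 -0.7] M [ 0.09  0.   -0.04] j [0.24 0.71 1.85 0.   0.58 2.29]
tool shift mm [-0.5  0.4  0.2]
turn about tool z (rad) -0.06859538113170416
```

```bash
python3 -m crank '[0,0,0,0,0,-20,-0.2, 0,0,0,0,0,-45,-0.2, 0,0,0,0,0,-48,-0.2, 0,0,0,0,0,-48,-0.2, 0,0,0,33,-27,0,-0.2, 0,0,0,33,-27,0,-0.2, 0,0,0,33,-27,0,-0.2, 0,0,0,33,-27,0,-0.2, 0,0,0,33,-27,0,-0.2, 0,0,0,33,-27,0,-0.2, 0,0,0,0,0,0,-0.2]'
python3 - <<'E'
from bench import *
import cv2
f=grab_frame("top")["image"];cv2.imwrite("pics/topfull4.png",f)
cv2.imwrite("pics/t4c.png",cv2.resize(f[140:255,125:222],None,fx=5,fy=5,interpolation=cv2.INTER_CUBIC))
f=grab_frame("scene")["image"];cv2.imwrite("pics/scfull4.png",f)
cv2.imwrite("pics/s4c.png",cv2.resize(f[155:250,335:420],None,fx=6,fy=6,interpolation=cv2.INTER_CUBIC))
E
```

```text
time: 7.45
position: [0.516, -0.027, 0.1954]
eef_rot: [[-0.466, -0.885, 0.003], [-0.885, 0.466, -0.002], [0.0, -0.004, -1.0]]
ft_force: [0.4, 0.3, 0.1]
width: 0.0513
```

View pics/t4c.png

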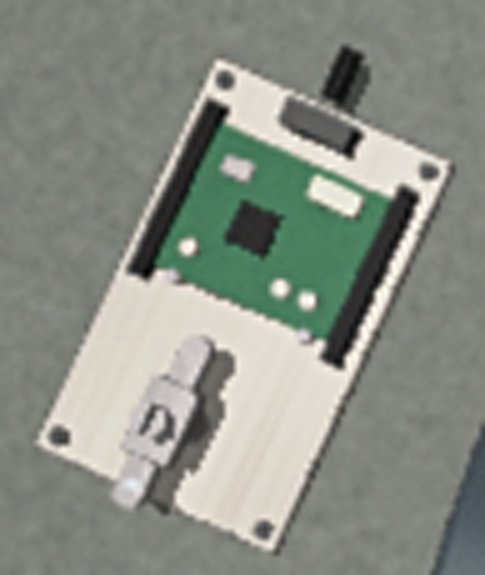

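View pics/s4c.png

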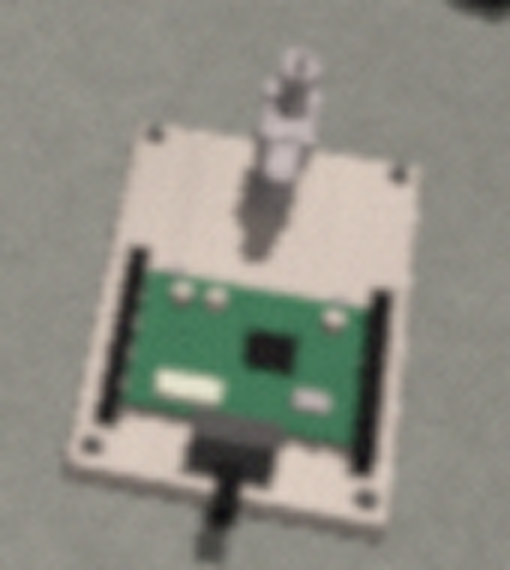

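View pics/scfull4.png

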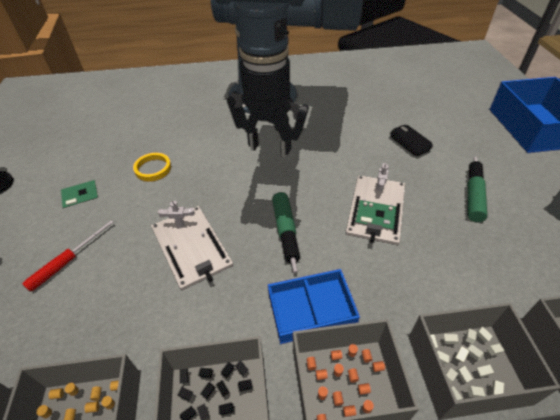

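The wings now run (127,497) to (197,345), 65.3° in the image. The plate's edge is at 64.7°, so they are parallel within about 1°. The other nut looks unchanged and the arm is clear, so I'm handing in.

```bash
python3 - <<'E'
from bench import *
import cv2,numpy as np
a=cv2.imread("pics/top0.png");b=cv2.imread("pics/topfull4.png")
print("other nut diff",np.abs(a[195:220,360:405].astype(int)-b[195:220,360:405]).mean())
s=observe();print(s["time"],np.round(s["ft_force"],2),np.round(s["joint_velocities"],3))
print(hand_in())
E
```

```text
other nut diff 32.312296296296296
7.55 [-0.81  0.78  0.26] [ 0.041 -0.008  0.022  0.003  0.006  0.002]
the job is handed in; nothing more can be done
None
```

The top-view difference at the other nut was large (32), so I'm checking the saved pictures to see why.

```bash
python3 - <<'E'
import cv2,numpy as np
a=cv2.imread("pics/scene0.png");b=cv2.imread("pics/scfull4.png")
print(np.abs(a[195:230,150:205].astype(int)-b[195:230,150:205]).mean())
t=cv2.imread("pics/topfull4.png")[100:300,200:480]
cv2.imwrite("pics/cmp.png",np.vstack([cv2.resize(np.hstack([a[195:230,150:205],b[195:230,150:205]]),(560,180)),cv2.resize(t,(560,400))]))
E
```

```text
5.055930735930736
```

View pics/cmp.png

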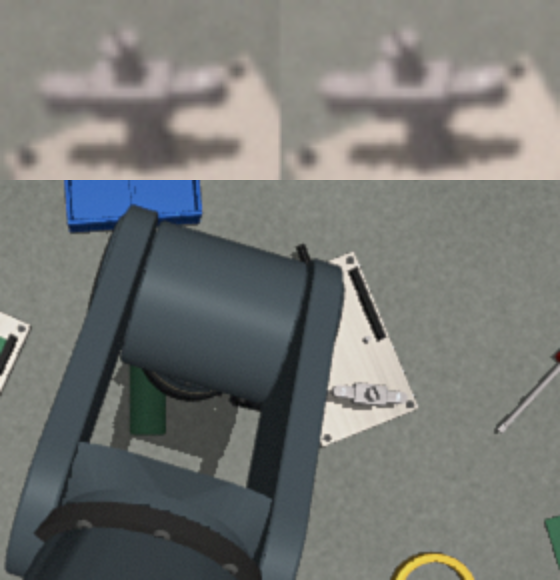

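The winged jam nut on the board fixture is tightened clockwise against its stop. The gripper is open and clear, and the job was handed in at about 7.6 s. I gripped the nut by its flats, turned it about 57°, let go while it was still pressed against the stop, and moved up and away.

**Checks that passed**
- **Stop:** the turning moment rose from about 0.1 to 1.45 N m where the stop was expected.
- **Wings:** in the top picture they lie parallel to the plate's long side, within about 1°.
- **Forces:** the wrist force readings stayed below 10 N.

**Checks that disagreed or were weak**
- **Other nut:** an automatic top-view comparison gave a large difference (32 grey levels). The pictures, viewed after hand-in, show the arm covering part of that area. In the scene-camera pictures taken before and after, the nut looks the same.
- **Stop screw:** the picture was too coarse to measure its slot angle. That it did not turn rests on the gripper having held only the nut's flats.

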